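# Reset the tripped breaker under the push-latch cover of the bench power box

### The job

The fume blower has lost its power: one of the three push-to-reset breakers under the blue cover of the bench power box has tripped and its button stands out. Press the cover's white thumb pad to pop the cover open, press the tripped button in until it stays in, then push the cover shut and press it once more until it latches and stays closed. Light fingertip pressure is enough: force nothing, and leave the loose flashlight, gel tub and marker beside the box where they are.

Things in the scene. Friction and masses are not known exactly. Their poses are not given: they have to be found in the camera images.
- power_box: Grey steel bench power box bolted to the table, 150 (x) x 200 (y) x 72 mm high; it does not move. Origin: centre of its underside, on the table; x axis from its front (two outlets with blue caps) to its back (hinge side), z up. For 80 mm behind it nothing is taller than 50 mm. A recess 94 (x) x 132 mm in its top, floor 54 mm up, has a black rim 80 mm up.
- cover (a joint): Hinge of the blue cover (110 x 150 mm, smoked window) over the recess. 0 = latched shut, top face 92 mm above the table; grows as it opens, to 1.75 (10 degrees past upright). Pressed in it goes below 0, to a stop at -0.052. Pressed to the stop (about 2 N) and let go it springs fully open in about 2 s; swung shut, pressed to the stop and let go, it latches near 0; else it springs open.
- cover_pad (a point): Centre of the white ribbed thumb pad (17 x 44 mm) on the cover's outer face, over the latch; 101 mm from the hinge axis, 93 mm above the table when latched. Press here, straight down 5 mm. Moves with the cover.
- cover_edge (a point): Middle of the cover's front edge, outer face, 116 mm from the hinge axis. Moves with the cover; with the cover fully open it is the top edge, about 195 mm above the table.
- cover_hinge (a point): Point on the cover's hinge axis, mid-width: 58 mm behind the box's origin, 82 mm above the table; the axis runs along the box's y. The open cover is swung shut by pushing its outer face, which then looks to the back, toward the front; this takes 1 to 4 N.
- latch_plate_top (a point): Top of the fixed black latch plate (24 mm wide, 3 mm thick) that stands in the recess at its front, 32 mm in front of the box's origin and 81 mm above the table.
- button_top (a point): Centre of the top of the tripped breaker's red button (16 mm diameter, on a white shank, in a black collar 25 mm wide). The tripped one is one of three in a row along the box's y axis, 40 mm apart, in the recess; it stands 8 mm higher than the other two, its top about 74 mm above the table.
- reset_button (a joint): How far the tripped button is pressed in, m: 0 = out (tripped), stop at 0.0085. Pressed fully to the stop (about 3 N) it snaps past a catch and rests at about 0.0074 (reset); pressed less than about 0.006 it springs back out.
- flashlight: Black flashlight lying loose on the table beside the box, 171 mm long, 36 mm thick; leave it alone. Origin: centre of its underside.
- gel_tub: Blue tub with white lid, 70 mm diameter, 49 mm high, standing loose on the table; leave it alone. Origin: centre of its underside.
- marker: White paint marker with yellow cap lying loose on the table to the left of the box, 138 mm long, 18 mm thick; leave it alone. Origin: centre of its underside.

How it is judged (in metres and radians):
On the way, in this order (a step that is already met when the one before it is completed fails the run):
1. the cover has popped open while the tripped button is still out (value of joint cover above 1 rad and value of joint reset_button below 0.003 m), for 0.2 s.
2. the tripped button is pressed in, with the cover open (value of joint reset_button above 0.0065 m and value of joint cover above 0.6 rad), for 0.2 s.
At the end, for the whole second after the job is handed in: The cover is latched shut on its own (its joint within 0.03 rad of 0, at rest) and the tripped breaker's button is in and stays in (at least 6.5 of its 8.5 mm) (value of joint cover between -0.03 and 0.03 rad and velocity of joint cover between -0.05 and 0.05 rad/s and value of joint reset_button above 0.0065 m); the robot touches nothing.
It fails at once if the flashlight is moved more than 15 mm (distance of flashlight from where it was at the start of the episode above 0.015 m).
It fails at once if the gel tub is moved more than 15 mm (distance of gel_tub from where it was at the start of the episode above 0.015 m).
It fails at once if the marker is moved more than 15 mm (distance of marker from where it was at the start of the episode above 0.015 m).
It fails at once if the fingers force the box or its cover with over 50 N (contact force between the fingers and power_box above 50 N).
It also fails if it takes over 64 s, if anything falls off the work surface, if the arm or the gripper's body presses on something with over 40 N, if the wrist force passes 120 N, or if a joint passes its speed limit or range.

### The arm

A 6-joint arm with a two-finger parallel gripper is mounted at the origin on a cart in front of the work surface, level with it; the furniture and walls round the work are solid. World frame = base frame: x ahead of the robot, y to its left, z up, the work surface at z = 0. Lengths are in mm, angles in rad, forces in N, time in s.
With the tool pointing down it reaches from about 250 to 800 mm from the base axis. Payload 8.5 kg.
Tool frame: the origin (TCP) lies at the very end of the fingers, on their centre line; the grasp point (between the pads) lies 19 mm behind it (arm.hold_point_z is the distance from the TCP to the grasp point, in mm); z points along the fingers, y is the direction in which the jaws open and shut (so a half turn about z gives the same grasp; the last joint's range is limited). The gripper opens to 85 mm and grips with 20 to 120 N. Pads are 22 mm wide; open, the fingers measure 114 mm over their backs; the gripper's body (76 mm by 85 mm) begins 54 mm behind the grasp point. The pads swing forward as they close: fully open they stand 13 mm farther back than shut.
Start: joints at [1.114, 0.238, -0.013, 1.319, 0, 1.571], TCP at [231.545, 471.132, 231.276] pointing down, gripper open.
Joint ranges: [-2.66, 2.66], [-1.03, 1.9], [-1.14, 1.46], [-1.82, 2.27], [-1.45, 1.34], [-3.14, 3.14]. Speed limits (rad/s): [2.22, 2.22, 2.79, 3.14, 3.14, 3.14].

### API

Orientations are given as a 3x3 rotation matrix whose columns are the frame's x, y, z axes.
In Python, from cell import arm, cams gives the robot as it stands.
- The arm moves only by the tool carry_out, never from a script. Its argument "moves" is a list of rows, each a list of 3 entries, a list of its own where there are three numbers: the opening, from 0 (shut) to 1 (fully open), then the shift along the tool's x, y, z in cm, then the turn, a rotation vector about the tool's x, y, z in degrees. In form: [[grip, [x, y, z], [rx, ry, rz]], ...]. A call has 1 to 8 rows; each row shifts and turns the commanded pose from where the row before left it, along the tool's axes as they then stand; what a row does not reach is not made up. A row lasts 1/10 s, in which the tool goes at most 50 mm and 8.59 degrees, less where a joint would pass 70% of its speed; a pose out of reach is approached as far as the arm can. A call with a gripper value outside its range is refused whole. The fingers move at their own pace and stop on an object; "force" is the grip in N (left out, the last holds). Time passes only in rows, so rows that do not move let the fingers close. It gives the time, the measured TCP pose, the force and the opening at its end, in the units of the state.
- arm.sense(): the state, without advancing time (a new reading comes with each control period).
- cams.get_image(name): name is "side" or "top" or "wrist"; returns (picture, depth): 384x512x3 uint8, red, green, blue; 384x512 float32, mm along the optical axis (not along the pixel's ray), 0 where there is no reading.
- cams.camera_model(name): a dict with "camera_matrix" (3x3 intrinsics, pixels), "extrinsics" (4x4, takes a point from camera to world coordinates). Camera axes: x right, y up, looking along -z (the intrinsics and any distortion apply to the point x, -y, -z); pixel columns grow to the right and rows downward; lengths in mm; the calibration is good to about 2 mm. A picture is of the moment at which its call begins: read the wrist's pose just before it. camera_model takes no time and is no camera call; for the wrist camera it gives the pose at the moment of the call.
- arm.sign_off(): hands the job in, once; it reports no verdict.
The state is a dict: "clock": time; "joint_pos": joint angles; "joint_vel": joint speeds; "tau": joint torques, N m; "eef_pos": TCP position; "orientation": TCP orientation; "ft_force": force on the tool from outside, world axes, zero at the start; "ft_torque": the same for the moment, N m; "gripper_width": finger opening in mm.
Only numpy, scipy, OpenCV 4.12 (cv2) and the standard library are available. Lean on these libraries where they do the work, as an engineer would, in place of code of your own. Each camera call takes 0.05 s, during which the arm holds its last target.

## Working session

There is one attempt and no reset: what is moved stays moved. The work goes in short steps, Python scripts to look and compute and a tool call to move; the robot and the scene stay as the last step left them, time stands still between calls to the robot, and variables do not carry over. Pictures are saved under pics/ and viewed, and the job is handed in when it is done.

Besides the shell and the picture viewer there is one more tool, called as name(argument=value, ...) on one line, values as JSON. carry_out: Moves the arm, as the interface text tells. Its arguments: {"type":"object","properties":{"moves":{"type":"array"},"force":{"type":"number"}},"required":["moves"]}

```bash
mkdir -p pics; ls; python3 - <<'E'
from cell import arm,cams
import cv2,numpy as np
s=arm.sense();print(s['clock'],s['eef_pos'],s['orientation'],s['gripper_width'],s['ft_force'])
for n in("top","side","wrist"):
    m=cams.camera_model(n);im,d=cams.get_image(n)
    cv2.imwrite(f"pics/{n}0.png",im[:,:,::-1]);np.savez(f"{n}0.npz",im=im,d=d,K=m["camera_matrix"],E=m["extrinsics"])
    print(n,np.round(m["camera_matrix"],1).tolist(),np.round(m["extrinsics"],3).tolist(), [k for k in m])
E
```

```text
pics
0.0 [231.39445069 470.82001576 230.68938174] [[-8.97456116e-01  4.41103319e-01 -6.17503888e-04]
 [ 4.41103751e-01  8.97455275e-01 -1.22899086e-03]
 [ 1.20701734e-05 -1.37534865e-03 -9.99999054e-01]] 85.26547491078243 [-0.22908504  0.29769397 -0.33424802]
top [[483.7, 0.0, 258.2], [0.0, 483.7, 187.9], [0.0, 0.0, 1.0]] [[-0.002, 0.999, -0.05, 508.137], [-1.0, -0.003, -0.023, 118.952], [-0.023, 0.049, 0.999, 1040.833], [0.0, 0.0, 0.0, 1.0]] ['camera_matrix', 'extrinsics']
side [[366.7, 0.0, 260.3], [0.0, 366.7, 192.7], [0.0, 0.0, 1.0]] [[0.993, 0.086, -0.08, 475.101], [-0.116, 0.608, -0.786, -558.192], [-0.019, 0.789, 0.614, 606.372], [0.0, 0.0, 0.0, 1.0]] ['camera_matrix', 'extrinsics']
wrist [[311.3, 0.0, 250.9], [0.0, 311.3, 190.9], [0.0, 0.0, 1.0]] [[0.441, -0.86, -0.255, 166.501], [0.897, 0.423, 0.126, 503.52], [-0.001, -0.285, 0.959, 373.553], [0.0, 0.0, 0.0, 1.0]] ['camera_matrix', 'extrinsics']
```

View pics/top0.png

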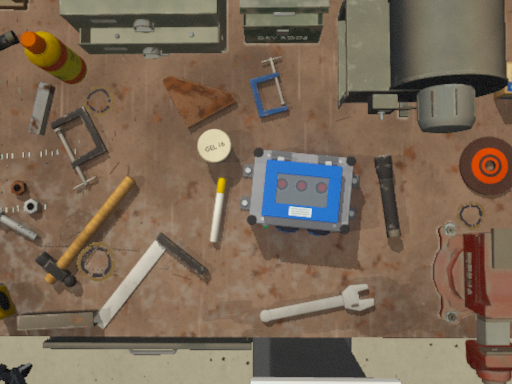

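View pics/side0.png

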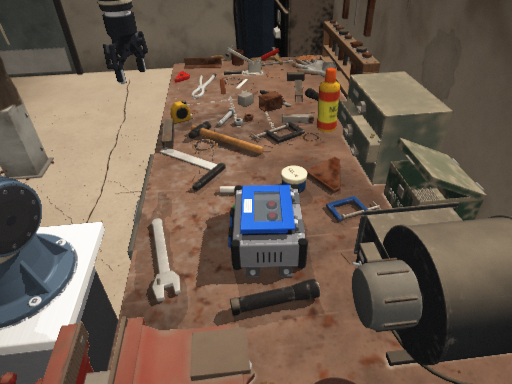

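View pics/wrist0.png

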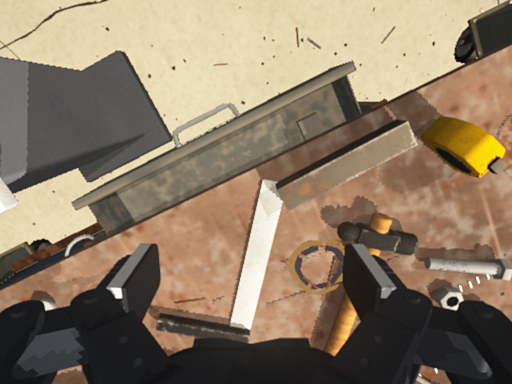

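The top view shows the box with its blue cover (centre about 302,190), the pad at (300,212), gel tub at (213,147), marker at (218,210) and flashlight at (388,196). The hinge side points up in the picture (+x).

```bash
cat > h.py <<'E'
import numpy as np,cv2
def load(n):
    z=np.load(n);return z['im'],z['d'],z['K'],z['E']
def ray(K,E,u,v):
    d=np.array([(u-K[0,2])/K[0,0],-(v-K[1,2])/K[1,1],-1.]);return E[:3,3],E[:3,:3]@d
def onz(K,E,u,v,z):
    o,d=ray(K,E,u,v);return o+d*(z-o[2])/d[2]
def proj(K,E,p):
    c=E[:3,:3].T@(np.asarray(p,float)-E[:3,3]);return K[0,0]*c[0]/-c[2]+K[0,2],K[1,1]*-c[1]/-c[2]+K[1,2]
def cov(im):
    h=cv2.cvtColor(im,cv2.COLOR_RGB2HSV)
    return h
E
python3 - <<'E'
from h import *
for n in("top","side"):
    im,d,K,E=load(n+"0.npz")
    h=cv2.cvtColor(im,cv2.COLOR_RGB2HSV)
    m=cv2.inRange(h,(100,150,120),(125,255,255))
    k,l,st,c=cv2.connectedComponentsWithStats(m)
    for i in range(1,k):
        if st[i,4]>60: print(n,st[i],c[i])
    i=1+np.argmax(st[1:,4]); 
    mm=(l==i).astype(np.uint8); cs,_=cv2.findContours(mm,0,1); cc=max(cs,key=cv2.contourArea)
    # to world plane
    P=np.array([onz(K,E,u,v,91)[:2] for u,v in cc[:,0]],np.float32)
    r=cv2.minAreaRect(P);print(r);
    b=cv2.boxPoints(r);print(b)
    # white pad
    w=cv2.inRange(h,(0,0,170),(180,60,255))
    x,y,ww,hh=st[i][:4];w2=np.zeros_like(w);w2[y:y+hh,x:x+ww]=w[y:y+hh,x:x+ww]
    k2,l2,s2,c2=cv2.connectedComponentsWithStats(w2)
    for j in range(1,k2):
        if s2[j,4]>15: print('pad',s2[j],c2[j],onz(K,E,*c2[j],93))
    o=im[y-25:y+hh+40,x-20:x+ww+20][:,:,::-1]
    cv2.imwrite(f"pics/{n}_crop.png",cv2.resize(o,None,fx=4,fy=4,interpolation=2)[:600,:800])
E
```

```text
top [ 262  160   80   63 2465] [302.01298174 189.20283976]
((549.871826171875, 55.04082489013672), (148.7867889404297, 111.253662109375), 84.30470275878906)
[[487.13693  -13.465046]
 [597.84143  -24.505642]
 [612.6067   123.54669 ]
 [501.90222  134.5873  ]]
pad [326 161   6   4  21] [328.19047619 162.57142857] [604.4350994    3.00721342  93.        ]
pad [288 206  24  11 207] [299.69565217 211.38164251] [508.92523154  59.34227551  93.        ]
side [ 240  185   55   46 1386] [267.87445887 208.85930736]
((549.5859985351562, 53.26951217651367), (153.7664031982422, 111.77403259277344), 83.87254333496094)
[[485.81174  -17.209038]
 [596.9472   -29.139862]
 [613.3602   123.74806 ]
 [502.2248   135.6789  ]]
pad [244 199   8  14 107] [247.53271028 205.31775701] [508.79103649  58.57965126  93.        ]
```

View pics/top_crop.png

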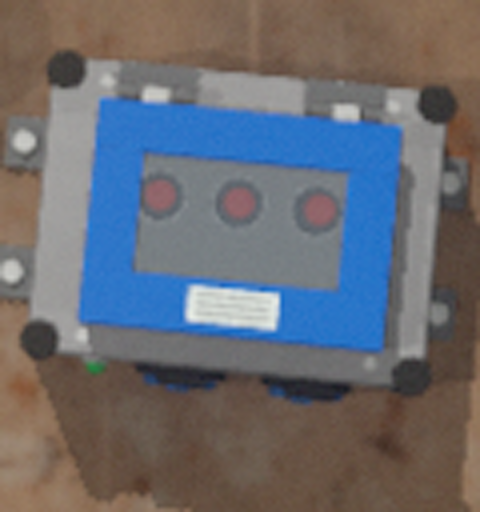

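View pics/side_crop.png

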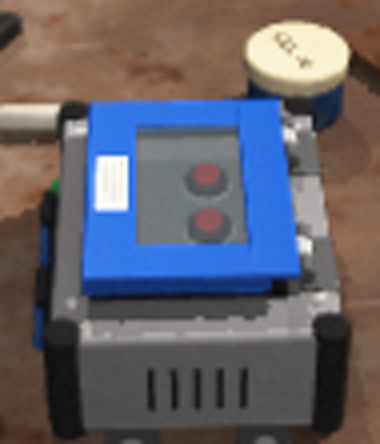

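Both views agree: pad at about (508.9, 59.0, 93) and box x axis at about -5.9°. First I turn the tool to line up with the box, shut the fingers and travel.

```bash
cat >> h.py <<'E'
A=np.radians(-5.85)
XB=np.array([np.cos(A),np.sin(A),0]);YB=np.array([-np.sin(A),np.cos(A),0]);ZB=np.array([0,0,1.])
PAD=np.array([508.9,59.0,93])
O=PAD+XB*43-ZB*93   # box origin
def box(p): p=np.asarray(p,float)-O; return np.array([p@XB,p@YB,p[2]])
def wld(b): return O+XB*b[0]+YB*b[1]+ZB*b[2]
def Rt(tilt):  # tilt deg: gripper body leans to front for >0
    t=np.radians(tilt); z=-ZB*np.cos(t)+XB*np.sin(t); y=YB; x=np.cross(y,z); return np.stack([x,y,z],1)
def plan(b,tilt=0):
    from cell import arm
    from scipy.spatial.transform import Rotation as Ro
    s=arm.sense();R=np.array(s['orientation']);p=np.array(s['eef_pos'])
    print('clk',s['clock'],'tcp box',np.round(box(p),1),'F',np.round(s['ft_force'],1),'w',round(s['gripper_width'],1))
    print('shift tool cm',np.round(R.T@(wld(b)-p)/10,2),'turn deg',np.round(Ro.from_matrix(R.T@Rt(tilt)).as_rotvec(degrees=True),2),
     'shift in target frame',np.round(Rt(tilt).T@(wld(b)-p)/10,2))
E
python3 - <<'E'
from h import *
print(O,Rt(0))
plan([-43,0,130])
E
```

```text
[551.6760621  54.6172484   0.       ] [[-0.99479214  0.10192446  0.        ]
 [ 0.10192446  0.99479214 -0.        ]
 [-0.          0.         -1.        ]]
clk 0.15 tcp box [-361.   381.5  230.8] F [-0.7  0.1  0.8] w 85.6
shift tool cm [-43.07 -24.72  10.11] turn deg [-6.000e-02 -1.000e-02 -2.032e+01] shift in target frame [-31.8  -38.15  10.08]
```

carry_out(moves=[[0,[0,0,0],[0,0,-7]],[0,[0,0,0],[0,0,-7]],[0,[0,0,0],[0,0,-6]]], force=20)

```text
clock: 0.45
eef_pos: [231.5, 471.0, 231.0]
orientation: [[-0.995, 0.103, -0.0], [0.103, 0.995, -0.001], [0.0, -0.001, -1.0]]
ft_force: [-0.1, -0.2, -0.5]
gripper_width: 43.8
```

```bash
python3 -c "
from h import *
plan([-43,0,130])"
```

```text
clk 0.45 tcp box [-361.   381.6  231. ] F [-0.1 -0.2 -0.5] w 43.8
shift tool cm [-31.83 -38.13  10.12] turn deg [-0.04 -0.01 -0.04] shift in target frame [-31.8  -38.16  10.1 ]
```

carry_out(moves=[[0,[-3,-3.6,0],[0,0,0]],[0,[-3,-3.6,0],[0,0,0]],[0,[-3,-3.6,0],[0,0,0]],[0,[-3,-3.6,0],[0,0,0]],[0,[-3,-3.6,0],[0,0,0]],[0,[-3,-3.6,0],[0,0,0]],[0,[-3,-3.6,0],[0,0,0]],[0,[-3,-3.6,0],[0,0,0]]])

```text
clock: 1.25
eef_pos: [439.8, 157.2, 231.3]
orientation: [[-0.994, 0.107, 0.0], [0.107, 0.994, -0.0], [-0.0, 0.0, -1.0]]
ft_force: [0.7, 0.7, -0.3]
gripper_width: 0.4
```

```bash
python3 -c "
from h import *
plan([-43,0,130])"
```

```text
clk 1.25 tcp box [-121.7   90.6  231.3] F [ 0.7  0.7 -0.3] w 0.4
shift tool cm [-7.92 -9.02 10.13] turn deg [ 0.    0.01 -0.32] shift in target frame [-7.87 -9.06 10.13]
```

carry_out(moves=[[0,[-2.6,-3,0],[0,0,0]],[0,[-2.6,-3,2],[0,0,0]],[0,[-2.6,-3,2],[0,0,0]],[0,[0,0,3],[0,0,0]],[0,[0,0,0],[0,0,0]]])

```text
clock: 1.75
eef_pos: [505.0, 59.8, 157.8]
orientation: [[-0.994, 0.11, -0.007], [0.11, 0.994, -0.001], [0.007, -0.002, -1.0]]
ft_force: [-1.8, 0.3, -0.3]
gripper_width: 0.2
```

```bash
python3 - <<'E'
from h import *
from cell import arm,cams
plan([-43,0,100])
for n in("wrist","top"):
    m=cams.camera_model(n);im,d=cams.get_image(n)
    cv2.imwrite(f"pics/{n}1.png",im[:,:,::-1]);np.savez(f"{n}1.npz",im=im,d=d,K=m["camera_matrix"],E=m["extrinsics"])
E
```

```text
clk 1.75 tcp box [-46.9   0.4 157.8] F [-1.8  0.3 -0.3] w 0.2
shift tool cm [-0.43 -0.03  5.78] turn deg [-0.08 -0.38 -0.45] shift in target frame [-0.39 -0.04  5.78]
```

View pics/wrist1.png

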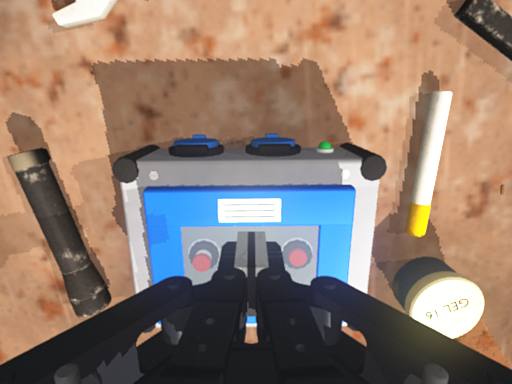

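The wrist view shows the shut fingertips (250,235) centred on the pad (250,210), with the cover square in the frame. Descending.

carry_out(moves=[[0,[-0.3,0,3],[0,0,0]],[0,[0,0,2.2],[0,0,0]],[0,[0,0,0],[0,0,0]],[0,[0,0,0],[0,0,0]]])

```text
clock: 2.25
eef_pos: [510.4, 61.6, 110.9]
orientation: [[-0.994, 0.106, 0.001], [0.106, 0.994, 0.0], [-0.001, 0.0, -1.0]]
ft_force: [0.1, 0.6, -0.3]
gripper_width: -0.3
```

```bash
python3 -c "
from h import *
plan([-43,0,88])"
```

```text
clk 2.25 tcp box [-41.8   2.7 110.9] F [ 0.1  0.6 -0.3] w -0.3
shift tool cm [ 0.12 -0.27  2.29] turn deg [ 0.01  0.07 -0.25] shift in target frame [ 0.12 -0.27  2.29]
```

carry_out(moves=[[0,[0.1,-0.2,1.3],[0,0,0]],[0,[0,0,0.3],[0,0,0]],[0,[0,0,0.2],[0,0,0]],[0,[0,0,0.2],[0,0,0]],[0,[0,0,0.2],[0,0,0]],[0,[0,0,0.1],[0,0,0]],[0,[0,0,0],[0,0,0]]])

```text
clock: 2.95
eef_pos: [509.1, 59.3, 87.7]
orientation: [[-0.994, 0.107, 0.001], [0.107, 0.994, 0.001], [-0.001, 0.001, -1.0]]
ft_force: [-4.8, 1.7, 13.5]
gripper_width: 0.1
```

```bash
python3 -c "
from h import *
plan([-43,0,88])"
```

```text
clk 2.95 tcp box [-42.9   0.3  87.7] F [-4.8  1.7 13.5] w 0.1
shift tool cm [ 0.01 -0.03 -0.03] turn deg [ 0.04  0.07 -0.31] shift in target frame [ 0.01 -0.03 -0.03]
```

At the stop (13 N). Let go upward and to the front, out of the cover's swing.

carry_out(moves=[[0,[0,0,-0.8],[0,0,0]],[0,[2,0,-3],[0,0,0]],[0,[3.5,0,-3.5],[0,0,0]],[0,[3.5,0,-3.5],[0,0,0]],[0,[2,0,-3],[0,0,0]],[0,[0,0,-3],[0,0,0]],[0,[0,0,0],[0,0,0]],[0,[0,0,0],[0,0,0]]])

```text
clock: 3.75
eef_pos: [400.0, 70.8, 255.0]
orientation: [[-0.994, 0.107, 0.002], [0.107, 0.994, 0.0], [-0.002, 0.0, -1.0]]
ft_force: [-0.4, 0.8, -0.1]
gripper_width: -0.0
```

carry_out(moves=[[0,[0,0,-3],[0,-6,0]],[0,[0,0,0],[0,-6,0]],[0,[0,0,0],[0,-6,0]],[0,[0,0,0],[0,0,0]],[0,[0,0,0],[0,0,0]],[0,[0,0,0],[0,0,0]],[0,[0,0,0],[0,0,0]],[0,[0,0,0],[0,0,0]]])

```text
clock: 4.55
eef_pos: [400.1, 70.7, 284.0]
orientation: [[-0.946, 0.108, 0.306], [0.103, 0.994, -0.034], [-0.307, -0.001, -0.952]]
ft_force: [0.4, -0.1, 0.1]
gripper_width: -0.0
```

```bash
python3 - <<'E'
from h import *
from cell import arm,cams
plan([0,0,150],18); print(np.round(arm.sense()['orientation'],3))
for n in("wrist","side","top"):
    m=cams.camera_model(n);im,d=cams.get_image(n)
    cv2.imwrite(f"pics/{n}2.png",im[:,:,::-1]);np.savez(f"{n}2.npz",im=im,d=d,K=m["camera_matrix"],E=m["extrinsics"])
E
```

```text
clk 4.55 tcp box [-152.4    0.6  284. ] F [ 0.4 -0.1  0.1] w -0.0
shift tool cm [-10.38   0.04  17.43] turn deg [-0.14 -0.1  -0.32] shift in target frame [-10.35  -0.06  17.45]
[[-0.946  0.108  0.306]
 [ 0.103  0.994 -0.034]
 [-0.307 -0.001 -0.952]]
```

View pics/wrist2.png

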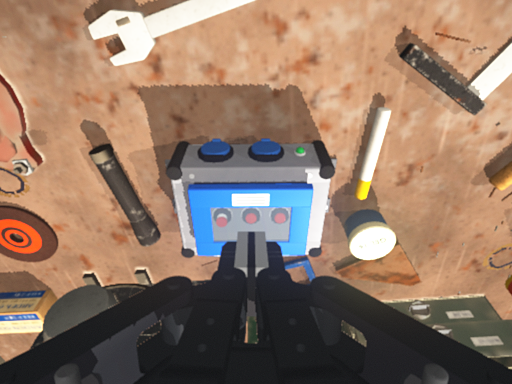

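View pics/side2.png

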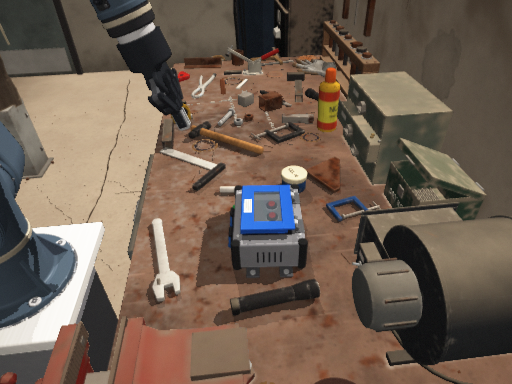

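View pics/top2.png

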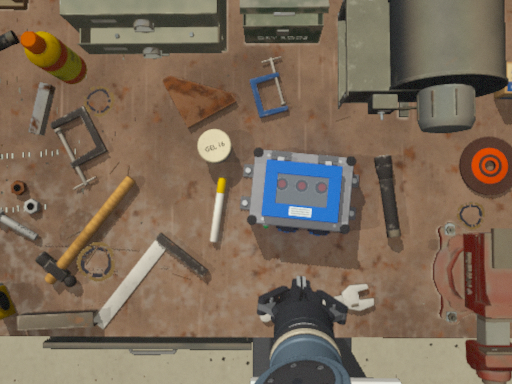

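The cover looks still shut in all three views. In the wrist view one button, at (222,217) on the -y side, shows a white shank: that is the tripped one. I'll check whether the cover is moving.

```bash
python3 - <<'E'
from h import *
from cell import arm,cams
for n in("top0","top2","side0","side2"):
    im,d,K,E=load(n+".npz")
    for bx in (-43,-50,0,40):
        u,v=proj(K,E,wld([bx,-60 if bx!=-43 else 0,92]));u,v=int(round(u)),int(round(v))
        dd=np.median(d[v-1:v+2,u-1:u+2]);o,r=ray(K,E,u,v)
        print(n,bx,np.round(box(o+r*dd),1),im[v,u])
im,d,K,E=load("wrist2.npz")
x=cv2.resize(im[130:260,160:345],None,fx=4.3,fy=4.3,interpolation=2)[:600,:800]
cv2.imwrite("pics/w2c.png",x[:,:,::-1])
E
```

```text
top0 -43 [-42.2  -0.1  93.9] [195 200 195]
top0 -50 [-49.9 -59.5  93.7] [ 44 118 200]
top0 0 [ -0.7 -61.   91.7] [ 39 116 200]
top0 40 [ 40.5 -59.1  91.7] [ 47 120 201]
top2 -43 [-42.2  -0.2  93.2] [199 203 198]
top2 -50 [-49.9 -59.5  93.3] [ 44 118 201]
top2 0 [ -0.8 -60.9  92.9] [ 41 120 202]
top2 40 [ 40.5 -59.1  92. ] [ 43 119 202]
side0 -43 [-41.9  -4.3  94.2] [240 238 230]
side0 -50 [-49.5 -60.1  92.9] [ 55 124 232]
side0 0 [ -0.2 -63.1  94. ] [ 50 117 231]
side0 40 [ 39.  -60.3  93. ] [ 48 116 229]
side2 -43 [-41.9  -4.8  94.7] [241 240 232]
side2 -50 [-49.5 -60.8  93.5] [ 55 125 233]
side2 0 [ -0.1 -62.4  93.4] [ 51 120 232]
side2 40 [ 39.  -60.3  93. ] [ 46 115 230]
```

View pics/w2c.png

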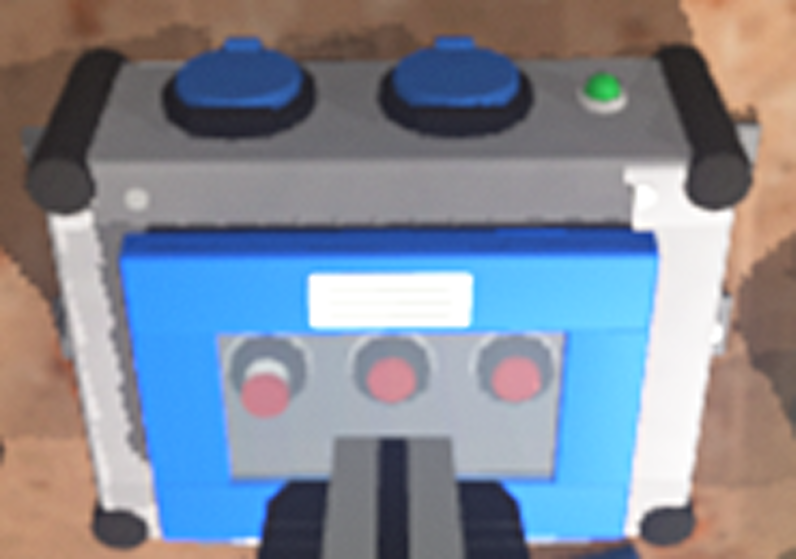

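Still latched: that press was too short or too shallow. Go back and press slower with a dwell.

carry_out(moves=[[0,[0,0,0],[0,6,0]],[0,[0,0,0],[0,6,0]],[0,[0,0,0],[0,6,0]],[0,[-3.6,0,4],[0,0,0]],[0,[-3.6,0,4],[0,0,0]],[0,[-3.6,0,4],[0,0,0]],[0,[0,0,4],[0,0,0]],[0,[0,0,0],[0,0,0]]])

```text
clock: 5.5
eef_pos: [496.4, 59.3, 127.9]
orientation: [[-0.994, 0.108, -0.01], [0.108, 0.994, -0.001], [0.009, -0.002, -1.0]]
ft_force: [-0.6, -1.0, 0.1]
gripper_width: -0.1
```

```bash
python3 -c "
from h import *
plan([-43,0,88])"
```

```text
clk 5.5 tcp box [-55.5  -1.  127.9] F [-0.6 -1.   0.1] w -0.1
shift tool cm [-1.29  0.11  3.97] turn deg [-0.13 -0.54 -0.36] shift in target frame [-1.25  0.1   3.99]
```

carry_out(moves=[[0,[-0.6,0,1.5],[0,0,0]],[0,[-0.2,0,1],[0,0,0]],[0,[0,0,0],[0,0,0]],[0,[0,0,0],[0,0,0]]])

```text
clock: 5.9
eef_pos: [507.3, 59.2, 109.0]
orientation: [[-0.994, 0.107, 0.001], [0.107, 0.994, 0.0], [-0.001, 0.0, -1.0]]
ft_force: [-0.1, -1.0, 0.2]
gripper_width: -0.0
```

```bash
python3 -c "
from h import *
plan([-43,0,88])"
```

```text
clk 5.9 tcp box [-4.46e+01  1.00e-01  1.09e+02] F [-0.1 -1.   0.2] w -0.0
shift tool cm [-0.16 -0.01  2.1 ] turn deg [ 0.01  0.05 -0.31] shift in target frame [-0.16 -0.01  2.1 ]
```

carry_out(moves=[[0,[0,0,1.2],[0,0,0]],[0,[0,0,0.6],[0,0,0]],[0,[0,0,0],[0,0,0]],[0,[0,0,0],[0,0,0]]])

```text
clock: 6.3
eef_pos: [507.2, 59.2, 89.9]
orientation: [[-0.994, 0.107, 0.0], [0.107, 0.994, 0.0], [-0.0, 0.0, -1.0]]
ft_force: [0.0, 0.3, 1.6]
gripper_width: -0.0
```

carry_out(moves=[[0,[0,0,0.2],[0,0,0]],[0,[0,0,0],[0,0,0]],[0,[0,0,0],[0,0,0]]])

```text
clock: 6.6
eef_pos: [507.1, 59.2, 88.0]
orientation: [[-0.994, 0.107, -0.0], [0.107, 0.994, 0.0], [0.0, 0.0, -1.0]]
ft_force: [-0.6, 0.5, 2.8]
gripper_width: -0.3
```

carry_out(moves=[[0,[0,0,0.1],[0,0,0]],[0,[0,0,0],[0,0,0]],[0,[0,0,0],[0,0,0]]])

```text
clock: 6.9
eef_pos: [507.1, 59.2, 87.0]
orientation: [[-0.994, 0.107, 0.0], [0.107, 0.994, 0.0], [0.0, 0.0, -1.0]]
ft_force: [-1.0, 1.8, 6.3]
gripper_width: 0.3
```

carry_out(moves=[[0,[0,0,0.1],[0,0,0]],[0,[0,0,0],[0,0,0]],[0,[0,0,0],[0,0,0]],[0,[0,0,0],[0,0,0]]])

```text
clock: 7.3
eef_pos: [507.2, 59.2, 86.8]
orientation: [[-0.994, 0.107, 0.001], [0.107, 0.994, 0.0], [-0.001, 0.0, -1.0]]
ft_force: [-5.0, 1.2, 14.7]
gripper_width: -0.1
```

carry_out(moves=[[0,[0,0,-0.3],[0,0,0]],[0,[0,0,-0.3],[0,0,0]],[0,[0,0,-0.3],[0,0,0]],[0,[0,0,-0.3],[0,0,0]],[0,[0,0,-0.3],[0,0,0]],[0,[0,0,0],[0,0,0]],[0,[0,0,0],[0,0,0]]])

```text
clock: 8.0
eef_pos: [507.1, 59.0, 100.8]
orientation: [[-0.994, 0.108, -0.0], [0.108, 0.994, -0.0], [0.0, -0.0, -1.0]]
ft_force: [-0.5, 0.1, 1.6]
gripper_width: 0.1
```

```bash
cat >> h.py <<'E'
def shot(tag,names=("wrist","side","top")):
    from cell import cams
    for n in names:
        m=cams.camera_model(n);im,d=cams.get_image(n)
        cv2.imwrite(f"pics/{n}{tag}.png",im[:,:,::-1]);np.savez(f"{n}{tag}.npz",im=im,d=d,K=m["camera_matrix"],E=m["extrinsics"])
E
python3 - <<'E'
from h import *
plan([-43,0,88])
shot("3",("side",))
im,d,K,E=load("side3.npz")
x=cv2.resize(im[150:290,200:340],None,fx=4,fy=4,interpolation=2)
cv2.imwrite("pics/s3c.png",x[:,:,::-1])
E
```

```text
clk 8.0 tcp box [-44.8  -0.2 100.8] F [-0.5  0.1  1.6] w 0.1
shift tool cm [-0.18  0.02  1.28] turn deg [-0.02 -0.   -0.33] shift in target frame [-0.18  0.02  1.28]
```

View pics/s3c.png

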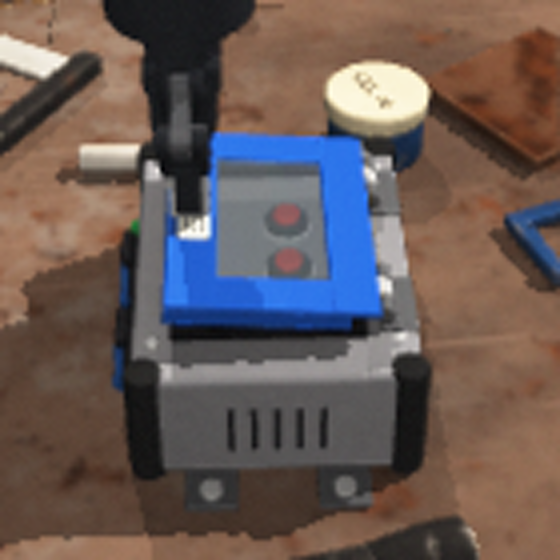

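The cover has risen with the finger (1.6 N), so it is unlatched. Moving clear.

carry_out(moves=[[0,[2,0,-3],[0,0,0]],[0,[3.5,0,-3.5],[0,0,0]],[0,[3.5,0,-3.5],[0,0,0]],[0,[2,0,-3],[0,0,0]],[0,[0,0,-3],[0,-6,0]],[0,[0,0,0],[0,-6,0]],[0,[0,0,0],[0,-6,0]],[0,[0,0,0],[0,0,0]]])

```text
clock: 8.85
eef_pos: [394.9, 70.7, 260.2]
orientation: [[-0.945, 0.106, 0.309], [0.101, 0.994, -0.033], [-0.311, -0.0, -0.951]]
ft_force: [-0.3, -0.4, 0.1]
gripper_width: -0.4
```

carry_out(moves=[[0,[0,0,0],[0,0,0]],[0,[0,0,0],[0,0,0]],[0,[0,0,0],[0,0,0]],[0,[0,0,0],[0,0,0]],[0,[0,0,0],[0,0,0]],[0,[0,0,0],[0,0,0]],[0,[0,0,0],[0,0,0]],[0,[0,0,0],[0,0,0]]])

```text
clock: 9.65
eef_pos: [397.8, 70.9, 260.8]
orientation: [[-0.946, 0.108, 0.307], [0.102, 0.994, -0.033], [-0.309, -0.0, -0.951]]
ft_force: [-0.5, -0.6, 0.5]
gripper_width: 0.1
```

```bash
python3 - <<'E'
from h import *
plan([0,-40,120],18)
shot("4")
E
```

```text
clk 9.65 tcp box [-154.7    0.5  260.8] F [-0.5 -0.6  0.5] w 0.1
shift tool cm [-10.39  -3.97  18.18] turn deg [-0.11 -0.01 -0.3 ] shift in target frame [-10.36  -4.05  18.17]
```

View pics/wrist4.png

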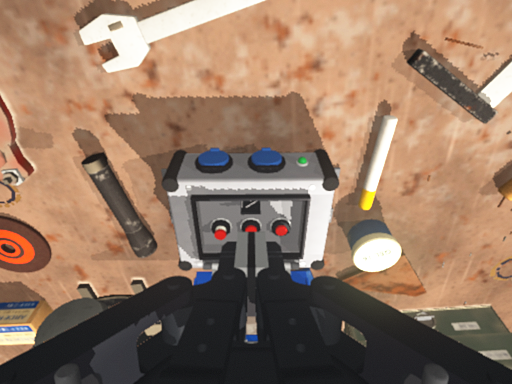

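View pics/top4.png

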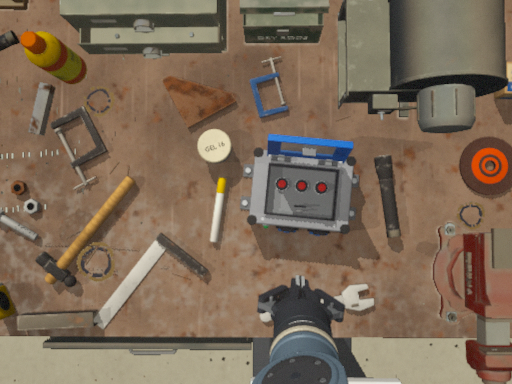

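View pics/side4.png

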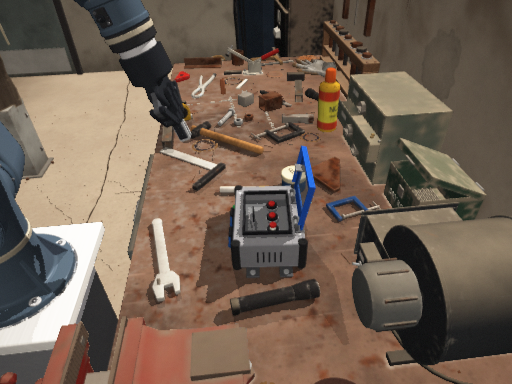

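The cover now stands open past upright in all three views. The red buttons are clear in the recess: wrist (221,233), (251,229), (281,229), with the white shank showing on the left one, the -y one.

```bash
python3 - <<'E'
from h import *
rays={}
for n in("wrist4","top4","side4"):
    im,d,K,E=load(n+".npz")
    h=cv2.cvtColor(im,cv2.COLOR_RGB2HSV)
    m=cv2.inRange(h,(0,160,90),(8,255,255))|cv2.inRange(h,(172,160,90),(180,255,255))
    k,l,st,c=cv2.connectedComponentsWithStats(m)
    for i in range(1,k):
        b=box(onz(K,E,*c[i],70))
        if st[i,4]>8 and abs(b[0])<60 and abs(b[1])<70:
            print(n,c[i].round(1),st[i],'z66',box(onz(K,E,*c[i],66)).round(1),'z74',box(onz(K,E,*c[i],74)).round(1))
    h_=[]
im,d,K,E=load("top4.npz")
x=cv2.resize(im[125:245,240:370],None,fx=4.6,fy=4.6,interpolation=2)
cv2.imwrite("pics/t4c.png",x[:,:,::-1])
E
```

```text
wrist4 [250.5 228.4] [245 225  12   7  68] z66 [ 4.1 -0.4 66. ] z74 [-3.  -0.3 74. ]
wrist4 [280.9 230. ] [275 225  13  11 101] z66 [ 7.1 39.6 66. ] z74 [-0.  38.6 74. ]
wrist4 [220.  234.2] [215 230  12  10  91] z66 [ 14. -41.  66.] z74 [  6.7 -39.9  74. ]
top4 [281.5 183.3] [278 180   8   8  47] z66 [ 9.9 40.5 66. ] z74 [ 9.4 40.7 74. ]
top4 [301.3 185.3] [298 182   8   8  47] z66 [ 9.8  0.5 66. ] z74 [ 9.3  1.  74. ]
top4 [321.5 187. ] [318 184   8   8  48] z66 [ 10.3 -40.3  66. ] z74 [  9.8 -39.5  74. ]
side4 [271.3 203. ] [268 201   7   5  26] z66 [10.3 38.5 66. ] z74 [10.  28.8 74. ]
side4 [271.6 214.4] [269 212   6   6  28] z66 [ 9.7 -1.5 66. ] z74 [  9.3 -10.6  74. ]
side4 [272.5 224.4] [270 222   6   6  31] z66 [ 10.1 -34.4  66. ] z74 [  9.8 -43.   74. ]
```

View pics/t4c.png

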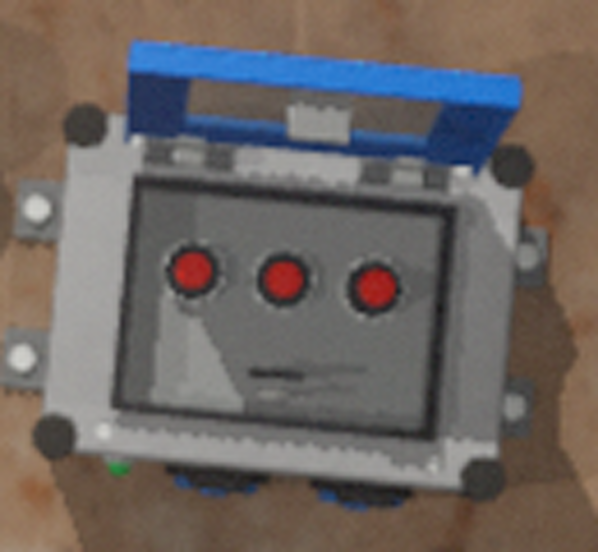

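carry_out(moves=[[0,[0,0,0],[0,5,0]],[0,[0,0,0],[0,5,0]],[0,[0,0,0],[0,0,0]]])

```text
clock: 10.1
eef_pos: [399.5, 71.0, 260.7]
orientation: [[-0.985, 0.108, 0.137], [0.107, 0.994, -0.015], [-0.137, -0.0, -0.991]]
ft_force: [0.2, 0.5, 0.5]
gripper_width: 0.2
```

```bash
python3 - <<'E'
from h import *
plan([11,-40,100],8)
E
```

```text
clk 10.1 tcp box [-153.1    0.8  260.7] F [0.2 0.5 0.5] w 0.2
shift tool cm [-14.07  -3.97  18.18] turn deg [-0.06 -0.11 -0.36] shift in target frame [-14.01  -4.08  18.2 ]
```

carry_out(moves=[[0,[-2.8,-0.8,1.2],[0,0,0]],[0,[-2.8,-0.8,1.2],[0,0,0]],[0,[-2.8,-0.8,1.2],[0,0,0]],[0,[-2.8,-0.8,1.2],[0,0,0]],[0,[-2.8,-0.8,1.2],[0,0,0]],[0,[0,0,2],[0,0,0]],[0,[0,0,0],[0,0,0]],[0,[0,0,0],[0,0,0]]])

```text
clock: 10.9
eef_pos: [541.5, 15.2, 201.2]
orientation: [[-0.985, 0.107, 0.138], [0.106, 0.994, -0.015], [-0.139, -0.0, -0.99]]
ft_force: [0.6, 0.3, 0.3]
gripper_width: 0.3
```

```bash
python3 - <<'E'
from h import *
plan([11,-40,85],8)
E
```

```text
clk 10.9 tcp box [ -6.1 -40.3 201.2] F [0.6 0.3 0.3] w 0.3
shift tool cm [-0.08  0.04 11.74] turn deg [-0.07 -0.02 -0.31] shift in target frame [-0.08  0.03 11.74]
```

carry_out(moves=[[0,[0,0,2.5],[0,0,0]],[0,[0,0,2.5],[0,0,0]],[0,[0,0,2.5],[0,0,0]],[0,[0,0,2.5],[0,0,0]],[0,[0,0,1],[0,0,0]],[0,[0,0,0],[0,0,0]],[0,[0,0,0],[0,0,0]]])

```text
clock: 11.6
eef_pos: [558.1, 13.6, 93.6]
orientation: [[-0.984, 0.107, 0.14], [0.106, 0.994, -0.015], [-0.141, 0.0, -0.99]]
ft_force: [0.5, -0.1, 0.2]
gripper_width: 0.0
```

```bash
python3 - <<'E'
from h import *
plan([11,-40,66],8)
shot("5",("wrist","side"))
im,d,K,E=load("side5.npz")
x=cv2.resize(im[130:290,180:350],None,fx=3.7,fy=3.7,interpolation=2)
cv2.imwrite("pics/s5c.png",x[:,:,::-1])
E
```

```text
clk 11.6 tcp box [ 10.6 -40.1  93.6] F [ 0.5 -0.1  0.2] w 0.0
shift tool cm [0.35 0.01 2.74] turn deg [-0.04  0.1  -0.3 ] shift in target frame [0.34 0.01 2.74]
```

View pics/s5c.png

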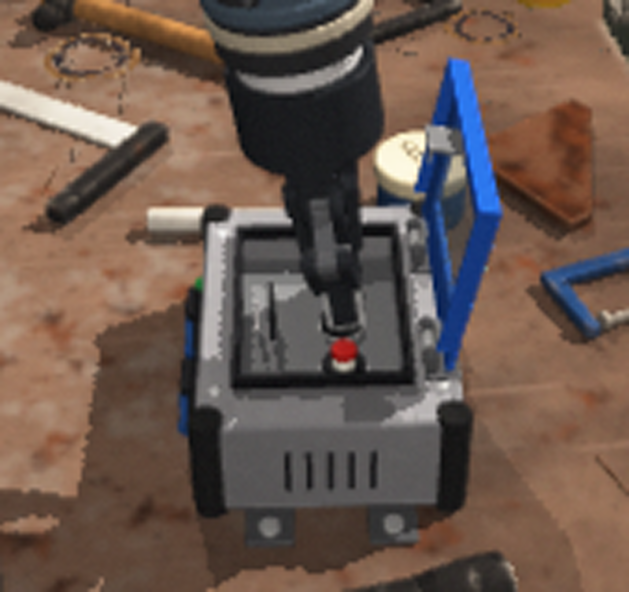

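View pics/wrist5.png

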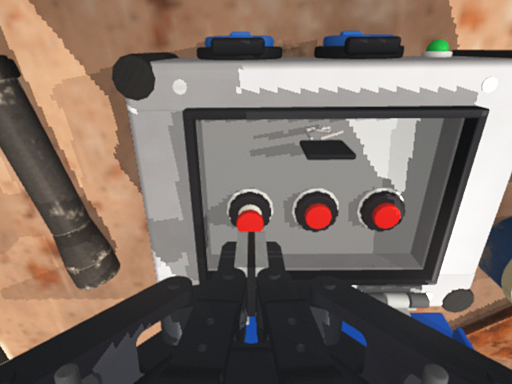

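The fingertip (250,245) sits right above the tripped button (250,222), and the body is clear of the cover. Pressing down.

carry_out(moves=[[0,[0.2,0,1.5],[0,0,0]],[0,[0,0,0.3],[0,0,0]],[0,[0,0,0.2],[0,0,0]],[0,[0,0,0.2],[0,0,0]],[0,[0,0,0],[0,0,0]],[0,[0,0,0],[0,0,0]]])

```text
clock: 12.3
eef_pos: [559.0, 13.3, 70.4]
orientation: [[-0.984, 0.108, 0.139], [0.106, 0.994, -0.015], [-0.14, -0.0, -0.99]]
ft_force: [0.3, 0.4, 0.2]
gripper_width: 0.1
```

carry_out(moves=[[0,[0,0,0.2],[0,0,0]],[0,[0,0,0.2],[0,0,0]],[0,[0,0,0],[0,0,0]],[0,[0,0,0],[0,0,0]]])

```text
clock: 12.7
eef_pos: [559.4, 13.3, 66.4]
orientation: [[-0.984, 0.107, 0.139], [0.106, 0.994, -0.015], [-0.14, 0.0, -0.99]]
ft_force: [-1.0, 0.1, 5.3]
gripper_width: -0.2
```

```bash
python3 - <<'E'
from h import *
plan([11,-40,66],8)
E
```

```text
clk 12.7 tcp box [ 11.9 -40.4  66.4] F [-1.   0.1  5.3] w -0.2
shift tool cm [0.1  0.03 0.03] turn deg [-0.04  0.02 -0.32] shift in target frame [0.1  0.04 0.03]
```

carry_out(moves=[[0,[0,0,0.1],[0,0,0]],[0,[0,0,0],[0,0,0]],[0,[0,0,0],[0,0,0]]])

```text
clock: 13.0
eef_pos: [559.5, 13.2, 66.1]
orientation: [[-0.984, 0.107, 0.139], [0.106, 0.994, -0.015], [-0.14, 0.0, -0.99]]
ft_force: [-5.1, 0.5, 13.8]
gripper_width: 0.2
```

carry_out(moves=[[0,[0,0,0.1],[0,0,0]],[0,[0,0,0],[0,0,0]],[0,[0,0,0],[0,0,0]]])

```text
clock: 13.3
eef_pos: [559.6, 13.2, 65.9]
orientation: [[-0.984, 0.107, 0.14], [0.106, 0.994, -0.015], [-0.141, 0.0, -0.99]]
ft_force: [-9.5, -1.0, 23.0]
gripper_width: -0.2
```

Solid stop at 23 N. Backing off to check.

carry_out(moves=[[0,[0,0,-1],[0,0,0]],[0,[0,0,-3],[0,0,0]],[0,[0,0,-4],[0,0,0]],[0,[0,0,-4],[0,0,0]],[0,[0,0,-4],[0,0,0]],[0,[0,0,-2],[0,0,0]],[0,[0,0,0],[0,0,0]]])

```text
clock: 14.0
eef_pos: [535.9, 16.0, 245.9]
orientation: [[-0.984, 0.107, 0.144], [0.106, 0.994, -0.015], [-0.145, 0.001, -0.989]]
ft_force: [-0.3, -0.2, -0.1]
gripper_width: -0.3
```

```bash
python3 - <<'E'
from h import *
plan([11,-40,66],0)
shot("6",("wrist","side"))
for n in("side","wrist"):
    im,d,K,E=load(n+"6.npz")
    if n=="side": im=im[170:290,200:330]
    else: im=im[20:260,100:420]
    x=cv2.resize(im,None,fx=2.4 if n=="wrist" else 4.5,fy=2.4 if n=="wrist" else 4.5,interpolation=2)
    cv2.imwrite(f"pics/{n}6c.png",x[:,:,::-1])
E
```

```text
clk 14.0 tcp box [-11.7 -40.  245.9] F [-0.3 -0.2 -0.1] w -0.3
shift tool cm [ 0.36 -0.   18.13] turn deg [ 0.02  8.32 -0.32] shift in target frame [-2.27  0.   17.99]
```

View pics/side6c.png

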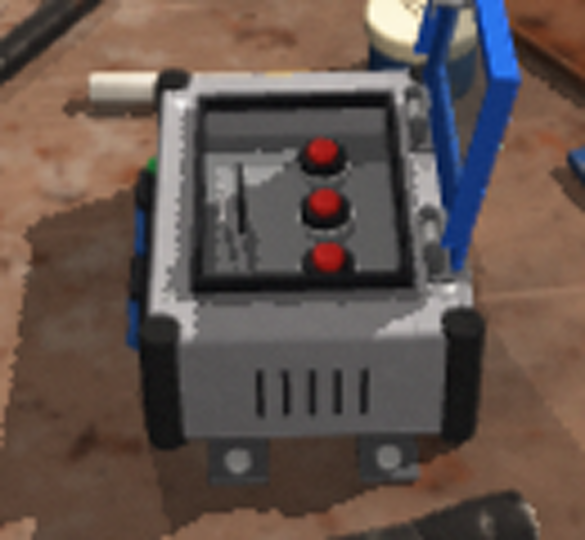

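View pics/wrist6c.png

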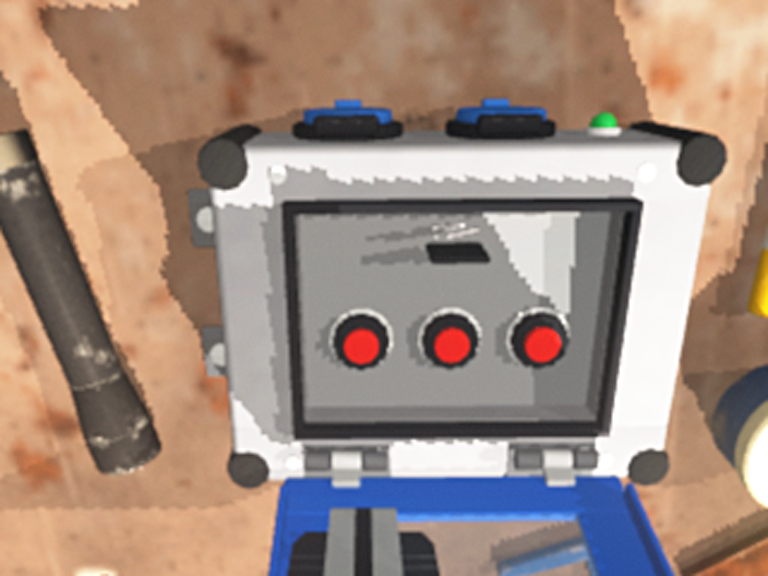

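All three buttons now sit flush, with no white shank showing. Before going behind the cover I check the room there with the depth picture.

```bash
python3 - <<'E'
from h import *
im,d,K,E=load("top0.npz")
v,u=np.mgrid[0:384,0:512]
dc=np.stack([(u-K[0,2])/K[0,0],-(v-K[1,2])/K[1,1],-np.ones_like(u,float)],-1)*d[...,None]
P=dc@E[:3,:3].T+E[:3,3]-O
bx,by,bz=P@XB,P@YB,P[...,2]
for y0 in range(-120,160,20):
    r=[]
    for x0 in range(80,320,20):
        s=(bx>=x0)&(bx<x0+20)&(by>=y0)&(by<y0+20)&(d>0)
        r.append(int(bz[s].max()) if s.any() else -1)
    print(y0,r)
E
```

```text
-120 [3, 3, 5, 3, 3, 93, 118, 119, 121, 118, 118, 118]
-100 [3, 4, 3, 4, 5, 119, 119, 118, 119, 120, 120, 119]
-80 [4, 2, 3, 3, 7, 131, 129, 130, 126, 121, 118, 120]
-60 [4, 4, 2, 3, 3, 4, 2, 3, 130, 129, 129, 132]
-40 [3, 3, 4, 3, 4, 3, 2, 4, 4, 2, 3, 3]
-20 [3, 1, 2, 4, 3, 2, 4, 4, 5, 3, 4, 3]
0 [3, 4, 4, 3, 4, 2, 4, 3, 3, 3, 3, 3]
20 [3, 3, 3, 6, 4, 4, 3, 3, 3, 3, 3, 3]
40 [3, 4, 3, 4, 14, 16, 12, 4, 4, 4, 4, 161]
60 [4, 4, 4, 7, 13, 6, 11, 11, 13, 9, 9, 162]
80 [4, 3, 4, 14, 13, 1, 4, 13, 12, 13, 11, 160]
100 [3, 3, 5, 10, 14, 14, 15, 16, 9, 11, 3, 163]
120 [4, 4, 3, 3, 2, 4, 14, 12, 3, 4, 3, 167]
140 [51, 4, 3, 3, 12, 13, 4, 3, 4, 5, 5, 168]
```

carry_out(moves=[[0,[0,0,0],[0,8.3,0]],[0,[-3,0.8,0],[0,0,0]],[0,[-3,0.8,0],[0,0,0]],[0,[-3,0.8,0],[0,0,0]],[0,[-3,0.8,0],[0,0,0]],[0,[-2,0.8,0],[0,0,0]],[0,[0,0,0],[0,0,0]],[0,[0,0,0],[0,0,0]]])

```text
clock: 14.9
eef_pos: [677.6, 40.6, 239.3]
orientation: [[-0.994, 0.107, -0.009], [0.107, 0.994, 0.0], [0.009, -0.001, -1.0]]
ft_force: [-0.4, -0.2, 0.5]
gripper_width: 0.1
```

```bash
python3 - <<'E'
from h import *
plan([130,0,165],0)
E
```

```text
clk 14.9 tcp box [126.7  -1.1 239.3] F [-0.4 -0.2  0.5] w 0.1
shift tool cm [-0.39  0.12  7.43] turn deg [-0.04 -0.51 -0.31] shift in target frame [-0.33  0.11  7.43]
```

carry_out(moves=[[0,[0,0.1,3],[0,0,0]],[0,[0,0,3],[0,0,0]],[0,[0,0,1],[0,0,0]],[0,[0,0,0],[0,0,0]],[0,[0,0,0],[0,0,0]]])

```text
clock: 15.4
eef_pos: [677.9, 41.5, 172.9]
orientation: [[-0.994, 0.108, -0.004], [0.108, 0.994, 0.001], [0.004, 0.0, -1.0]]
ft_force: [0.5, -0.4, 0.3]
gripper_width: 0.2
```

```bash
python3 - <<'E'
from h import *
plan([100,0,170],0)
shot("7",("side",))
im,d,K,E=load("side7.npz")
x=cv2.resize(im[100:290,180:370],None,fx=3,fy=3,interpolation=2)
cv2.imwrite("pics/s7c.png",x[:,:,::-1])
E
```

```text
clk 15.4 tcp box [126.9  -0.2 172.9] F [ 0.5 -0.4  0.3] w 0.2
shift tool cm [2.69 0.   0.3 ] turn deg [ 0.   -0.24 -0.33] shift in target frame [2.69 0.02 0.29]
```

View pics/s7c.png

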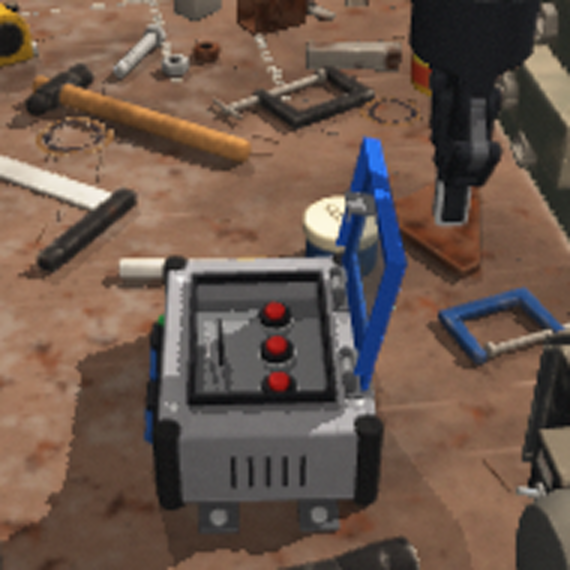

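The side view shows the shut fingers behind the open cover, clear of everything, with the three buttons level. Now follow the cover's arc, beginning with contact near its top.

carry_out(moves=[[0,[1.2,0,-0.6],[0,0,0]],[0,[1,0,-0.6],[0,0,0]],[0,[1,0,0],[0,0,0]],[0,[1,0,0],[0,0,0]],[0,[0,0,0],[0,0,0]]])

```text
clock: 15.95
eef_pos: [634.8, 46.4, 184.6]
orientation: [[-0.994, 0.107, -0.005], [0.107, 0.994, 0.001], [0.005, -0.0, -1.0]]
ft_force: [0.6, 0.3, 1.1]
gripper_width: -0.1
```

```bash
python3 - <<'E'
from h import *
plan([79,0,186],0)
E
```

```text
clk 15.95 tcp box [ 83.5   0.3 184.6] F [0.6 0.3 1.1] w -0.1
shift tool cm [ 0.45 -0.03 -0.14] turn deg [-0.   -0.29 -0.3 ] shift in target frame [ 0.45 -0.03 -0.14]
```

carry_out(moves=[[0,[1.1,0,-0.1],[0,0,0]],[0,[1.1,0,0],[0,0,0]],[0,[1,0,0.1],[0,0,0]],[0,[1,0,0.2],[0,0,0]],[0,[1,0,0.4],[0,0,0]],[0,[1,0,0.4],[0,0,0]],[0,[0,0,0],[0,0,0]]])

```text
clock: 16.65
eef_pos: [572.8, 52.9, 173.8]
orientation: [[-0.994, 0.107, -0.007], [0.107, 0.994, 0.0], [0.007, -0.0, -1.0]]
ft_force: [0.3, -0.6, 0.9]
gripper_width: -0.1
```

```bash
python3 - <<'E'
from h import *
plan([4,0,164],0)
shot("8",("side",))
im,d,K,E=load("side8.npz")
x=cv2.resize(im[100:290,180:370],None,fx=3,fy=3,interpolation=2)
cv2.imwrite("pics/s8c.png",x[:,:,::-1])
E
```

```text
clk 16.65 tcp box [ 21.1   0.4 173.8] F [ 0.3 -0.6  0.9] w -0.1
shift tool cm [ 1.71 -0.05  0.99] turn deg [-0.02 -0.4  -0.31] shift in target frame [ 1.71 -0.04  0.98]
```

View pics/s8c.png

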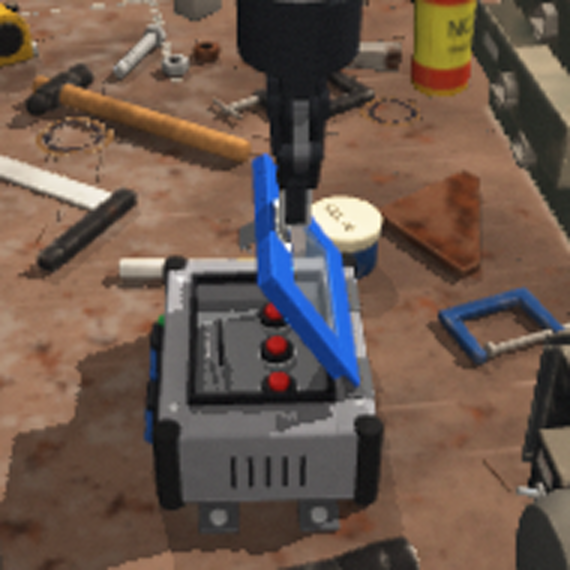

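Cover at about 1 rad, following the finger with the contact just under its edge. Continuing.

carry_out(moves=[[0,[0.9,0,0.4],[0,0,0]],[0,[0.8,0,0.6],[0,0,0]],[0,[0.8,0,0.7],[0,0,0]],[0,[0.7,0,0.8],[0,0,0]],[0,[0.6,0,0.8],[0,0,0]],[0,[0.5,0,0.9],[0,0,0]],[0,[0.4,0,0.9],[0,0,0]],[0,[0,0,0],[0,0,0]]])

```text
clock: 17.5
eef_pos: [526.3, 57.9, 122.0]
orientation: [[-0.994, 0.107, -0.007], [0.107, 0.994, 0.0], [0.007, -0.0, -1.0]]
ft_force: [-1.0, -0.1, 2.1]
gripper_width: -0.0
```

```bash
python3 - <<'E'
from h import *
plan([-34.5,0,97],0)
shot("9",("side",))
im,d,K,E=load("side9.npz")
x=cv2.resize(im[100:290,180:370],None,fx=3,fy=3,interpolation=2)
cv2.imwrite("pics/s9c.png",x[:,:,::-1])
E
```

```text
clk 17.5 tcp box [-25.6   0.7 122. ] F [-1.  -0.1  2.1] w -0.0
shift tool cm [ 0.87 -0.07  2.51] turn deg [-0.03 -0.43 -0.32] shift in target frame [ 0.89 -0.07  2.5 ]
```

View pics/s9c.png

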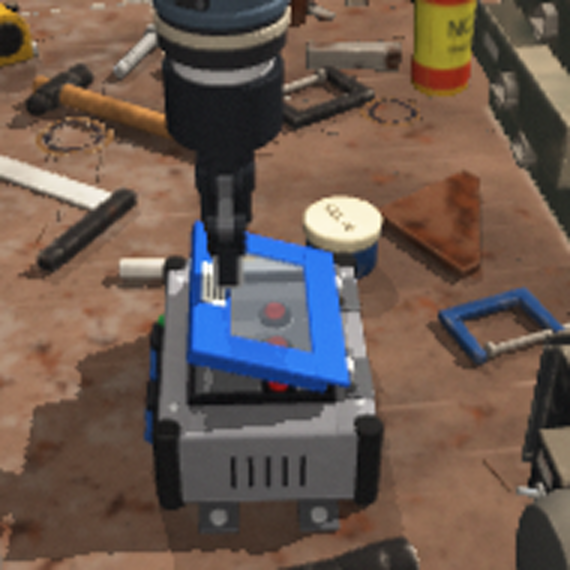

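carry_out(moves=[[0,[0.5,0,0.9],[0,0,0]],[0,[0.4,0,0.9],[0,0,0]],[0,[0.2,0,0.7],[0,0,0]],[0,[0.1,0,0.5],[0,0,0]],[0,[0,0,0.2],[0,0,0]],[0,[0,0,0],[0,0,0]],[0,[0,0,0],[0,0,0]]])

```text
clock: 18.25
eef_pos: [514.9, 59.2, 91.4]
orientation: [[-0.994, 0.107, -0.006], [0.107, 0.994, 0.001], [0.006, -0.0, -1.0]]
ft_force: [-1.7, 0.7, 1.8]
gripper_width: 0.4
```

```bash
python3 - <<'E'
from h import *
plan([-38,0,87],0)
E
```

```text
clk 18.25 tcp box [-37.    0.8  91.4] F [-1.7  0.7  1.8] w 0.4
shift tool cm [ 0.09 -0.08  0.44] turn deg [-0.01 -0.36 -0.32] shift in target frame [ 0.1  -0.08  0.44]
```

carry_out(moves=[[0,[0,0,0.2],[0,0,0]],[0,[0,0,0.2],[0,0,0]],[0,[0,0,0],[0,0,0]],[0,[0,0,0],[0,0,0]]])

```text
clock: 18.65
eef_pos: [515.2, 59.2, 87.5]
orientation: [[-0.994, 0.107, -0.006], [0.107, 0.994, 0.001], [0.006, -0.0, -1.0]]
ft_force: [-3.6, 0.2, 3.7]
gripper_width: -0.3
```

carry_out(moves=[[0,[0,0,0.1],[0,0,0]],[0,[0,0,0],[0,0,0]],[0,[0,0,0],[0,0,0]]])

```text
clock: 18.95
eef_pos: [515.2, 59.2, 87.3]
orientation: [[-0.994, 0.107, -0.005], [0.107, 0.994, 0.001], [0.005, 0.0, -1.0]]
ft_force: [-6.0, 0.5, 13.2]
gripper_width: 0.2
```

carry_out(moves=[[0,[0,0,0.1],[0,0,0]],[0,[0,0,0],[0,0,0]],[0,[0,0,0],[0,0,0]],[0,[0,0,0],[0,0,0]]])

```text
clock: 19.35
eef_pos: [515.3, 59.2, 87.1]
orientation: [[-0.994, 0.107, -0.004], [0.107, 0.994, 0.001], [0.004, 0.0, -1.0]]
ft_force: [-9.1, -0.8, 23.3]
gripper_width: 0.0
```

carry_out(moves=[[0,[0,0,-0.3],[0,0,0]],[0,[0,0,-0.3],[0,0,0]],[0,[0,0,-0.3],[0,0,0]],[0,[0,0,-0.3],[0,0,0]],[0,[0,0,0],[0,0,0]],[0,[0,0,0],[0,0,0]],[0,[0,0,0],[0,0,0]]])

```text
clock: 20.05
eef_pos: [515.4, 59.2, 97.3]
orientation: [[-0.994, 0.108, -0.005], [0.108, 0.994, 0.0], [0.006, -0.0, -1.0]]
ft_force: [0.4, -0.3, 0.3]
gripper_width: 0.1
```

```bash
python3 - <<'E'
from h import *
plan([-38,0,87],0)
shot("10",("side",))
im,d,K,E=load("side10.npz")
x=cv2.resize(im[100:290,180:370],None,fx=3,fy=3,interpolation=2)
cv2.imwrite("pics/s10c.png",x[:,:,::-1])
E
```

```text
clk 20.05 tcp box [-36.6   0.8  97.3] F [ 0.4 -0.3  0.3] w 0.1
shift tool cm [ 0.14 -0.09  1.03] turn deg [-0.01 -0.32 -0.33] shift in target frame [ 0.14 -0.08  1.03]
```

View pics/s10c.png

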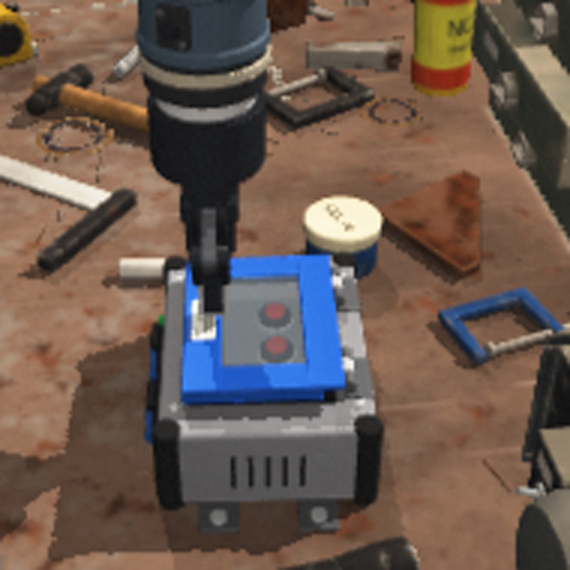

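The finger is free (about 0 N) and the cover looks latched. Lifting off forward and up, then waiting and checking.

carry_out(moves=[[0,[0,0,-2],[0,0,0]],[0,[2.5,0,-3.5],[0,0,0]],[0,[3.5,0,-3.5],[0,0,0]],[0,[3.5,0,-3.5],[0,0,0]],[0,[2,0,-3],[0,0,0]],[0,[0,0,0],[0,-6,0]],[0,[0,0,0],[0,-6,0]],[0,[0,0,0],[0,-6,0]]])

```text
clock: 20.9
eef_pos: [402.2, 71.5, 253.7]
orientation: [[-0.945, 0.108, 0.307], [0.103, 0.994, -0.033], [-0.309, 0.001, -0.951]]
ft_force: [-0.3, 0.1, -0.4]
gripper_width: -0.0
```

carry_out(moves=[[0,[0,0,0],[0,0,0]],[0,[0,0,0],[0,0,0]],[0,[0,0,0],[0,0,0]],[0,[0,0,0],[0,0,0]],[0,[0,0,0],[0,0,0]],[0,[0,0,0],[0,0,0]],[0,[0,0,0],[0,0,0]],[0,[0,0,0],[0,0,0]]])

```text
clock: 21.7
eef_pos: [402.0, 71.5, 253.0]
orientation: [[-0.947, 0.108, 0.302], [0.103, 0.994, -0.033], [-0.304, -0.0, -0.953]]
ft_force: [0.0, -1.0, 0.0]
gripper_width: -0.2
```

```bash
python3 - <<'E'
from h import *
plan([-38,0,87],0)
shot("11",("top","side","wrist"))
for n in("top0","top11","side0","side11"):
    im,d,K,E=load(n+".npz")
    for bx in (-43,-50,40):
        u,v=proj(K,E,wld([bx,-60 if bx!=-43 else 0,92]));u,v=int(round(u)),int(round(v))
        dd=np.median(d[v-1:v+2,u-1:u+2]);o,r=ray(K,E,u,v)
        print(n,bx,np.round(box(o+r*dd),1),im[v,u])
im,d,K,E=load("wrist11.npz")
x=cv2.resize(im[100:270,130:400],None,fx=2.9,fy=2.9,interpolation=2)
cv2.imwrite("pics/w11c.png",x[:,:,::-1])
E
```

```text
clk 21.7 tcp box [-150.6    1.5  253. ] F [ 0. -1.  0.] w -0.2
shift tool cm [-5.7  -0.08 19.23] turn deg [-0.06 17.67 -0.33] shift in target frame [-11.26  -0.15  16.6 ]
top0 -43 [-42.2  -0.1  93.9] [195 200 195]
top0 -50 [-49.9 -59.5  93.7] [ 44 118 200]
top0 40 [ 40.5 -59.1  91.7] [ 47 120 201]
top11 -43 [-42.2  -0.3  91.7] [198 201 196]
top11 -50 [-49.9 -59.9  90.2] [ 44 118 201]
top11 40 [ 40.5 -59.1  92.2] [ 42 116 201]
side0 -43 [-41.9  -4.3  94.2] [240 238 230]
side0 -50 [-49.5 -60.1  92.9] [ 55 124 232]
side0 40 [ 39.  -60.3  93. ] [ 48 116 229]
side11 -43 [-42.1  -1.9  92.2] [241 239 232]
side11 -50 [-49.7 -57.7  90.6] [ 57 127 234]
side11 40 [ 39.  -60.5  93.2] [ 49 118 231]
```

View pics/w11c.png

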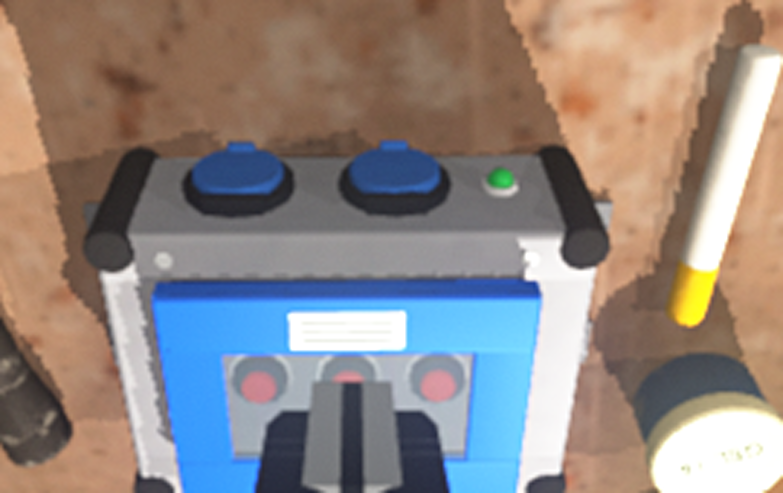

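View pics/top11.png

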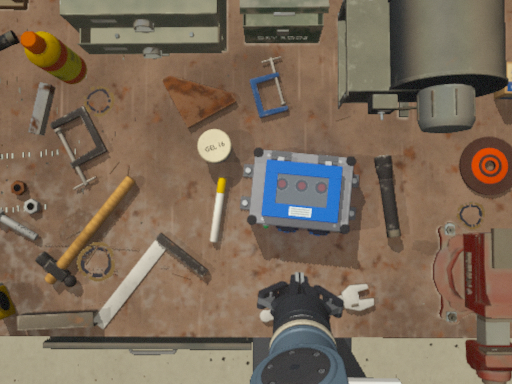

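Latched, buttons in, loose things in place. The cover's front reads about 2 mm lower than at the start, though. I'll measure the cover angle over its whole face, twice with a pause.

```bash
cat > ang.py <<'E'
from h import *
def ang(n):
    im,d,K,E=load(n)
    h=cv2.cvtColor(im,cv2.COLOR_RGB2HSV)
    m=(cv2.inRange(h,(100,150,120),(125,255,255))>0)&(d>0)
    v,u=np.nonzero(m);dd=d[m]
    P=np.stack([(u-K[0,2])/K[0,0],-(v-K[1,2])/K[1,1],-np.ones(len(u))],-1)*dd[:,None]
    P=P@E[:3,:3].T+E[:3,3]-O; b=np.stack([P@XB,P@YB,P[:,2]],1)
    s=(abs(b[:,0])<55)&(abs(b[:,1])<74)&(abs(b[:,2]-92)<12);b=b[s]
    A=np.c_[b[:,0]-58,b[:,1],np.ones(len(b))];c,*_=np.linalg.lstsq(A,b[:,2],rcond=None)
    return -c[0].round(4),c[2].round(2),len(b)
E
python3 -c "
from ang import *
for n in('top0','top2','top11','side0','side2','side11'): print(n,ang(n+'.npz'))"
```

```text
top0 (np.float64(0.0068), np.float64(92.04), 2346)
top2 (np.float64(0.006), np.float64(92.18), 2347)
top11 (np.float64(-0.0138), np.float64(92.03), 2329)
side0 (np.float64(0.0071), np.float64(92.7), 1279)
side2 (np.float64(0.0077), np.float64(92.69), 1264)
side11 (np.float64(-0.0141), np.float64(92.73), 1258)
```

carry_out(moves=[[0,[0,0,0],[0,0,0]],[0,[0,0,0],[0,0,0]],[0,[0,0,0],[0,0,0]],[0,[0,0,0],[0,0,0]],[0,[0,0,0],[0,0,0]],[0,[0,0,0],[0,0,0]],[0,[0,0,0],[0,0,0]],[0,[0,0,0],[0,0,0]]])

```text
clock: 22.65
eef_pos: [401.9, 71.5, 253.1]
orientation: [[-0.947, 0.107, 0.302], [0.102, 0.994, -0.033], [-0.304, -0.0, -0.953]]
ft_force: [-0.7, -1.1, -0.7]
gripper_width: 0.1
```

```bash
python3 -c "
from ang import *
shot('12',('top','side')); shot('13',('top','side'))
for n in('top12','top13','side12','side13'): print(n,ang(n+'.npz'))"
```

```text
top12 (np.float64(-0.0146), np.float64(92.09), 2337)
top13 (np.float64(-0.0145), np.float64(92.04), 2330)
side12 (np.float64(-0.0146), np.float64(92.71), 1249)
side13 (np.float64(-0.014), np.float64(92.69), 1259)
```

The cover is at rest at -0.014 by direct fit, or -0.021 relative to the start. Both are inside ±0.03, so I hand in.

```bash
python3 -c "
from cell import arm
print(arm.sign_off())"
```

```text
the job is handed in; nothing more can be done
None
```

The tripped breaker is reset, the cover is latched shut, and the job was handed in at about 23 s of the 64 s allowed. No verdict was reported.

- **Opening:** My first press on the pad, about 14 N and brief, did not release the latch. A second, slower press at about 15 N with a dwell did, and the cover sprang fully open.
- **Reset:** The tripped button was the one on the box's -y side (right as seen from the robot). I pressed it to its stop at about 23 N. The pictures then showed all three buttons level with no white shank showing.
- **Closing:** I pushed the cover shut from behind along its arc, pressed it to the stop at about 23 N, and let go. The arm then backed off to where it touches nothing.

**Last checks:**
- Over about a second, the cover stayed at rest in both the top and side views, and the fingers were clear.
- The flashlight, gel tub and marker looked unmoved in the final top view; I did not measure them.

**One disagreement:** the cover does not sit exactly where it started. It reads -0.014 rad directly, or about -0.021 rad relative to its starting position. Both are inside the ±0.03 limit.

My presses at the stops went well above the 2 to 3 N needed, though under the 50 N limit.

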